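# Complete the pinwheel of boxes and snap the locking cap on

### The job

Complete the layer on the display tray: lay the two loose charcoal boxes flat and squarely on the two empty pads, so that the four boxes make a pinwheel round the stud. Then put the snap cap upright over the stud and press it straight down until it clicks fully home, and do not let up after the click: finish with the hand still on the cap, pressing it down firmly (about 10 N). Leave the other things on the counter where they are.

Things in the scene. Friction and masses are not known exactly. Their poses are not given: they have to be found in the camera images.
- tray: square wooden display tray, 200 x 200 x 12 mm, fixed; origin at the centre of its underside, z up, sides along x and y. Its flat top has four flush cork pads, each 111 x 58 mm, in a pinwheel round an aluminium stud; neighbouring boxes centred on their pads stand 16 mm apart, their inner long sides 42 mm from the stud's axis
- pad_a (a point): centre of the pad already taken by box_1; its long way runs along the tray's x
- pad_b (a point): centre of an empty pad, on the tray's top; its long way runs along the tray's y (tray orientation given by tray)
- pad_c (a point): centre of the pad already taken by box_2; its long way runs along the tray's x
- pad_d (a point): centre of the other empty pad, on the tray's top; its long way runs along the tray's y
- stud_top (a point): middle of the top of the upright stud at the tray's centre, 44 mm above the tray's underside (14 mm above the tops of laid boxes). The stud is 16 mm thick, tapering to 6 mm over its top 10 mm; four spring catches stand out of it to 11.5 mm from its axis, 19 mm above the tray's underside
- box_1: flat pale card box of charcoal, 105 (x) x 52 (y) x 18 (z) mm, 0.04 kg; origin at the centre of its underside. Starts laid on pad_a
- box_2: flat pale card box of charcoal, 105 (x) x 52 (y) x 18 (z) mm, 0.04 kg; origin at the centre of its underside. Starts laid on pad_c
- box_3: flat pale card box of charcoal, 105 (x) x 52 (y) x 18 (z) mm, 0.04 kg; origin at the centre of its underside. Starts loose on the counter beside the tray
- box_4: flat pale card box of charcoal, 105 (x) x 52 (y) x 18 (z) mm, 0.04 kg; origin at the centre of its underside. Starts loose on the counter beside the tray; interchangeable with box_3
- snap_cap: round black plastic snap cap, 0.08 kg, 70 mm high, standing on the counter mouth down; origin at the centre of its mouth (underside), z up its axis. Hub 33 mm across from 0 to 34 mm, flange 108 mm across from 18 to 22 mm, round finger grip 24 mm across from 34 to 70 mm. The bore is 26 mm wide and 30 mm deep behind a lip at the mouth 19 mm wide and 2 mm thick.
- grip_top (a point): centre of the top face of the cap's finger grip, 70 mm above the cap's origin. Snapping on: the cap meets the catches when its origin is about 22 mm above the tray's underside; pushing on takes about 8 N (6 to 11), then it snaps down as the force drops, and is home (bore end on stud top) with its origin 14 mm above the tray's underside
- rubber_stamp: bystander: wooden stamp, 50x25x72 mm, standing; origin under its centre
- twin_marker: bystander: marker, 15x144x15 mm, lying; origin under its centre
- nib_tin: bystander: small tin, 54x36x14 mm; origin under its centre
- eraser: bystander: eraser, 58x24x14 mm; origin under its centre
- glue_stick: bystander: glue stick, 26 mm thick, 92 mm high, standing; origin under its centre

How it is judged:
On the way, in this order (a step that is already met when the one before it is completed fails the run):
1. all four boxes lie on their pads, let go, and the cap is not yet on the stud (horizontal distance between box_1 and pad_a below 0.01 m and z of box_1 in the frame of tray between 0.0095 and 0.0145 m and angle between the x axis of each of box_1, box_2 and the x axis of tray, either way round below 0.15 rad and angle between each of box_1, box_2's own z axis and vertical below 0.06 rad and horizontal distance between box_2 and pad_c below 0.01 m and z of box_2 in the frame of tray between 0.0095 and 0.0145 m and ((horizontal distance between box_3 and pad_b below 0.01 m and z of box_3 in the frame of tray between 0.0095 and 0.0145 m and angle between the x axis of each of box_3, box_4 and the y axis of tray, either way round below 0.15 rad and angle between each of box_3, box_4's own z axis and vertical below 0.06 rad and horizontal distance between box_4 and pad_d below 0.01 m and z of box_4 in the frame of tray between 0.0095 and 0.0145 m) or (horizontal distance between box_3 and pad_d below 0.01 m and z of box_3 in the frame of tray between 0.0095 and 0.0145 m and angle between the x axis of each of box_3, box_4 and the y axis of tray, either way round below 0.15 rad and angle between each of box_3, box_4's own z axis and vertical below 0.06 rad and horizontal distance between box_4 and pad_b below 0.01 m and z of box_4 in the frame of tray between 0.0095 and 0.0145 m)) and contact force between the fingers and box_3 below 0.1 N and contact force between the fingers and box_4 below 0.1 N and horizontal distance between snap_cap and tray above 0.05 m), for 0.2 s.
2. the cap has clicked home on the stud (z of snap_cap in the frame of tray below 0.0158 m and horizontal distance between snap_cap and tray below 0.004 m and angle between snap_cap's own z axis and vertical below 0.06 rad), for 0.2 s.
At the end, for the whole second after the job is handed in: four boxes flat, one per pad (within 10 mm and 0.15 rad); cap upright (0.06 rad) and home on the stud (origin under 15.8 mm above the tray's underside, within 4 mm of its axis), still pressed by the fingers: over 4 N between cap and tray, over 3 N between fingers and cap (all of step 2 and horizontal distance between box_1 and pad_a below 0.01 m and z of box_1 in the frame of tray between 0.0095 and 0.0145 m and angle between the x axis of each of box_1, box_2 and the x axis of tray, either way round below 0.15 rad and angle between each of box_1, box_2's own z axis and vertical below 0.06 rad and horizontal distance between box_2 and pad_c below 0.01 m and z of box_2 in the frame of tray between 0.0095 and 0.0145 m and ((horizontal distance between box_3 and pad_b below 0.01 m and z of box_3 in the frame of tray between 0.0095 and 0.0145 m and angle between the x axis of each of box_3, box_4 and the y axis of tray, either way round below 0.15 rad and angle between each of box_3, box_4's own z axis and vertical below 0.06 rad and horizontal distance between box_4 and pad_d below 0.01 m and z of box_4 in the frame of tray between 0.0095 and 0.0145 m) or (horizontal distance between box_3 and pad_d below 0.01 m and z of box_3 in the frame of tray between 0.0095 and 0.0145 m and angle between the x axis of each of box_3, box_4 and the y axis of tray, either way round below 0.15 rad and angle between each of box_3, box_4's own z axis and vertical below 0.06 rad and horizontal distance between box_4 and pad_b below 0.01 m and z of box_4 in the frame of tray between 0.0095 and 0.0145 m)) and contact force between snap_cap and tray above 4 N and contact force between the fingers and snap_cap above 3 N); the arm keeps its last pose, push and grip.
It fails at once if the rubber stamp is pushed away (more than 25 mm) (distance of rubber_stamp from where it was at the start of the episode above 0.025 m).
It fails at once if the twin marker is pushed away (more than 25 mm) (distance of twin_marker from where it was at the start of the episode above 0.025 m).
It fails at once if the nib tin is pushed away (more than 25 mm) (distance of nib_tin from where it was at the start of the episode above 0.025 m).
It fails at once if the eraser is pushed away (more than 25 mm) (distance of eraser from where it was at the start of the episode above 0.025 m).
It fails at once if the glue stick is pushed away (more than 25 mm) (distance of glue_stick from where it was at the start of the episode above 0.025 m).
It also fails if it takes over 72 s, if anything falls off the work surface, if the arm or the gripper's body presses on something with over 40 N, if the wrist force passes 120 N, or if a joint passes its speed limit or range.

### The arm

A 7-joint arm with a two-finger parallel gripper is mounted at the origin on a cart in front of the work surface, level with it; the furniture and walls round the work are solid. World frame = base frame: x ahead of the robot, y to its left, z up, the work surface at z = 0. Lengths are in m, angles in rad, forces in N, time in s.
With the tool pointing down it reaches from about 0.425 to 0.925 m from the base axis. Payload 6.8 kg.
Tool frame: the origin (TCP) lies at the centre of the arm's flange, where the gripper is bolted on; the fingertips stand 173 mm ahead of it and the grasp point (between the pads) lies 155 mm ahead of it; z points along the fingers, y is the line along which they close (so a half turn about z gives the same grasp; the last joint's range is limited). The gripper opens to 85 mm and grips with 20 to 120 N. Pads are 22 mm wide; open, the fingers measure 114 mm over their backs; the gripper's body (76 mm by 85 mm) begins 54 mm behind the grasp point. The pads swing forward as they close: fully open they stand 13 mm farther back than shut.
Start: joints at [1.05, 0.477, 0.022, 1.555, -0.011, 1.109, -0.083], TCP at [0.271, -0.618, 0.405] pointing down, gripper open.
Joint ranges: [-2.96, 2.96], [-0.34, 2.1], [-1.41, 1.46], [0.24, 2.44], [-1.37, 4.51], [0.17, 1.92], [-2.96, 2.96]. Speed limits (rad/s): [2.39, 2.39, 3.14, 3.14, 3.14, 3.14, 3.14].

### API

Orientations are given as [roll, pitch, yaw] about the fixed x, y, z axes, in that order (R = Rz(yaw) Ry(pitch) Rx(roll)).
In Python, from plant import env, optics, sign_off gives the robot as it stands.
- The arm moves only by the tool play_rows, never from a script. Its argument "plan" is a list of rows, each a list of 7 numbers: the shift along the world's x, y, z in mm, then the turn, a rotation vector about the world's x, y, z in degrees, then the opening, from -1 (shut) to 1 (fully open). In form: [[tx, ty, tz, wx, wy, wz, jaw], ...]. A call has 1 to 12 rows; each row is the pose to reach, as a shift and turn from the pose commanded when the call began; what a row does not reach only later rows make up. A row lasts 1/12 s, in which the tool goes at most 41.7 mm and 7.16 degrees, less where a joint would pass 70% of its speed; a pose out of reach is approached as far as the arm can. A call with a gripper value outside its range is refused whole. The fingers move at their own pace and stop on an object; "force" is the grip in N (left out, the last holds). Time passes only in rows, so rows that repeat a pose let the fingers close. It gives the time, the measured TCP pose, the force, the opening and the grip force at its end, in the units of the state.
- env.get_state(): the state, without advancing time (a new reading comes with each control period).
- optics.capture(name): name is "scene" or "top"; returns a dict with "pixels" (420x560x3 uint8, red, green, blue), "fx", "fy", "cx", "cy" (pixels), "position" and "orientation" of the camera in the world. Camera axes: x right, y up, looking along -z (the intrinsics and any distortion apply to the point x, -y, -z); pixel columns grow to the right and rows downward; lengths in m; the calibration is good to about 2 mm. A picture is of the moment at which its call begins. There is no depth.
- sign_off(): hands the job in; it is judged then, once.
The state is a dict: "time_s": time; "joint_positions": joint angles; "dq": joint speeds; "joint_efforts": joint torques, N m; "tool_pos": TCP position; "tcp_rot": TCP orientation; "force": force on the tool from outside, world axes, zero at the start; "wrist_torque": the same for the moment, N m; "gripper_width": finger opening in m; "grasp_force": force on a finger pad.
Only numpy, scipy, OpenCV 4.12 (cv2) and the standard library are available. Lean on these libraries where they do the work, as an engineer would, in place of code of your own. Each camera call takes 0.05 s, during which the arm holds its last target. There are 200 camera calls.

## Working session

There is one attempt and no reset: what is moved stays moved. The work goes in short steps, Python scripts to look and compute and a tool call to move; the robot and the scene stay as the last step left them, time stands still between calls to the robot, and variables do not carry over. Pictures are saved under pics/ and viewed, at most 13 in all, crops included, and the job is handed in when it is done.

Besides the shell and the picture viewer there is one more tool, called after "Emit:" in YAML: its name, and indented under it one key for each argument. play_rows: Moves the arm, as the interface text tells. Its arguments: {"type":"object","properties":{"plan":{"type":"array"},"force":{"type":"number"}},"required":["plan"]}

```bash
mkdir -p pics; ls; cat > h.py <<'E'
import numpy as np, cv2
from plant import env, optics, sign_off
def cap(n,f=None):
    d=optics.capture(n)
    if f: cv2.imwrite('pics/'+f,d['pixels'][:,:,::-1])
    return d
E
python3 - <<'E'
from h import *
for n in('scene','top'):
    d=cap(n,n+'0.png'); print({k:v for k,v in d.items() if k!='pixels'})
print(env.get_state())
E
```

```text
pics
{'fx': 411.19862581257627, 'fy': 411.19862581257627, 'cx': 283.38439117479334, 'cy': 212.87710839029143, 'position': array([-0.09523864, -0.43494429,  0.56425825]), 'orientation': array([ 1.03045242,  0.00368418, -1.03442828])}
{'fx': 460.50247388154645, 'fy': 460.50247388154645, 'cx': 287.33577466910737, 'cy': 212.26724425485338, 'position': array([ 0.46398464, -0.00750268,  1.43616101]), 'orientation': array([ 0.08021041, -0.01174665, -1.58991728])}
{'time_s': 0.1, 'joint_positions': array([ 1.0498918 ,  0.4777091 ,  0.02234793,  1.55630841, -0.01148132,
        1.10934353, -0.08310367]), 'dq': array([-4.63976665e-04, -2.87724045e-03, -1.21718229e-05, -1.27935804e-03,
       -7.29106226e-04,  4.27003370e-04,  3.06696143e-04]), 'joint_efforts': array([ 4.34012676e-03, -5.97759676e+01,  1.61351681e+00, -2.81955475e+01,
        1.27724122e-02,  5.02009076e-03, -1.26373484e-05]), 'tool_pos': array([ 0.27070428, -0.61807646,  0.40384708]), 'tcp_rot': array([-3.13995838e+00,  1.37822504e-04,  4.12825091e-01]), 'force': array([ 0.81933476, -0.3470822 , -0.04079938]), 'wrist_torque': array([ 0.05623545, -0.03461047, -0.0043861 ]), 'grasp_force': 0.0, 'gripper_width': 0.08525105786677534}
```

View pics/scene0.png

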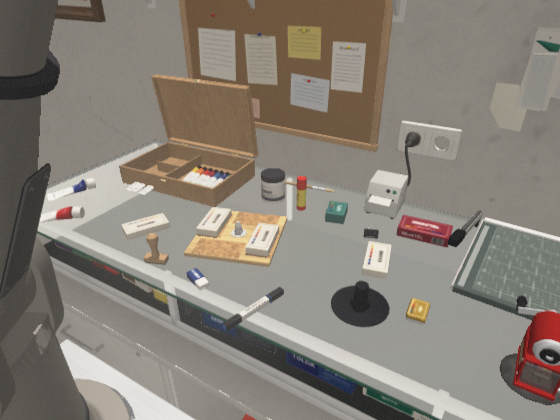

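View pics/top0.png

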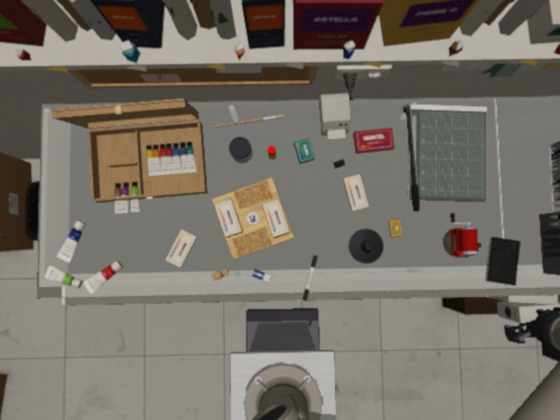

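```bash
cat >> h.py <<'E'
from scipy.spatial.transform import Rotation as Ro
def ray(d,uv):
    uv=np.atleast_2d(uv).astype(float)
    c=np.c_[(uv[:,0]-d['cx'])/d['fx'],-(uv[:,1]-d['cy'])/d['fy'],-np.ones(len(uv))]
    return c@Ro.from_euler('xyz',d['orientation']).as_matrix().T
def onz(d,uv,z):
    r=ray(d,uv); p=d['position']; t=(z-p[2])/r[:,2]
    return (p+r*t[:,None])[:,:2]
def blobs(d,mask,lo=60,hi=3000):
    cs,_=cv2.findContours(mask.astype(np.uint8),cv2.RETR_EXTERNAL,cv2.CHAIN_APPROX_NONE)
    return [c for c in cs if lo<cv2.contourArea(c)<hi]
E
python3 - <<'E'
from h import *
d=cap('top');
im=d['pixels'][:,:,::-1]
cv2.imwrite('pics/topc.png',cv2.resize(im[130:310,150:420],None,fx=2.9,fy=2.9,interpolation=cv2.INTER_CUBIC))
s=cap('scene'); cv2.imwrite('pics/scenec.png',cv2.resize(s['pixels'][160:340,110:450,::-1],None,fx=2.3,fy=2.3,interpolation=cv2.INTER_CUBIC))
for n,d in(('top',d),('scene',s)):
    hsv=cv2.cvtColor(d['pixels'],cv2.COLOR_RGB2HSV)
    m=(hsv[...,2]>165)&(hsv[...,1]<70)
    for c in blobs(d,m):
        r=cv2.minAreaRect(c)
        if 100<r[0][0]<400 and 150<r[0][1]<330: print(n,r,cv2.contourArea(c),onz(d,r[0],.018).round(3),onz(d,r[0],.03).round(3))
E
```

```text
top ((180.28335571289062, 248.1473388671875), (16.32478904724121, 34.21107864379883), 27.474430084228516) 519.5 [[0.473 0.304]] [[0.473 0.301]]
top ((252.0, 218.0), (12.0, 12.0), 90.0) 118.5 [[0.562 0.083]] [[0.561 0.082]]
top ((121.0, 206.5), (11.0, 12.0), 90.0) 124.5 [[0.605 0.486]] [[0.604 0.481]]
top ((275.1999816894531, 217.5999755859375), (34.1525993347168, 17.0762996673584), 71.56504821777344) 545.5 [[0.562 0.011]] [[0.561 0.011]]
top ((134.5, 205.5), (11.0, 7.0), 90.0) 68.5 [[0.607 0.444]] [[0.606 0.44 ]]
top ((227.4499969482422, 217.3500213623047), (33.83636474609375, 17.708751678466797), 71.56504821777344) 545.0 [[0.565 0.159]] [[0.564 0.157]]
top ((355.84527587890625, 192.04296875), (33.18783950805664, 16.272747039794922), 74.47589111328125) 493.0 [[ 0.637 -0.24 ]] [[ 0.635 -0.238]]
top ((171.64996337890625, 164.94998168945312), (17.48680305480957, 47.78192138671875), 85.60128784179688) 705.5 [[0.732 0.33 ]] [[0.729 0.327]]
scene ((197.75, 277.75), (20.50609588623047, 9.899494171142578), 45.0) 98.5 [[0.376 0.051]] [[0.366 0.041]]
scene ((376.8639831542969, 256.247985839843
[... 220 characters left out ...]
.0 [[0.569 0.021]] [[0.554 0.011]]
scene ((144.6647491455078, 223.09312438964844), (12.311619758605957, 46.62356185913086), 74.47589111328125) 490.5 [[0.47  0.304]] [[0.457 0.288]]
scene ((213.36073303222656, 218.2480010986328), (18.7984561920166, 35.74281692504883), 34.508522033691406) 473.0 [[0.574 0.171]] [[0.559 0.158]]
scene ((289.0, 202.0), (36.0, 6.0), 90.0) 207.5 [[0.743 0.048]] [[0.725 0.038]]
scene ((202.5294189453125, 179.38235473632812), (40.01837158203125, 12.126781463623047), 14.03624439239502) 344.0 [[0.732 0.34 ]] [[0.713 0.323]]
scene ((386.1470947265625, 187.91177368164062), (35.16766357421875, 35.16766357421875), 14.03624439239502) 968.5 [[ 0.955 -0.151]] [[ 0.932 -0.157]]
```

View pics/topc.png

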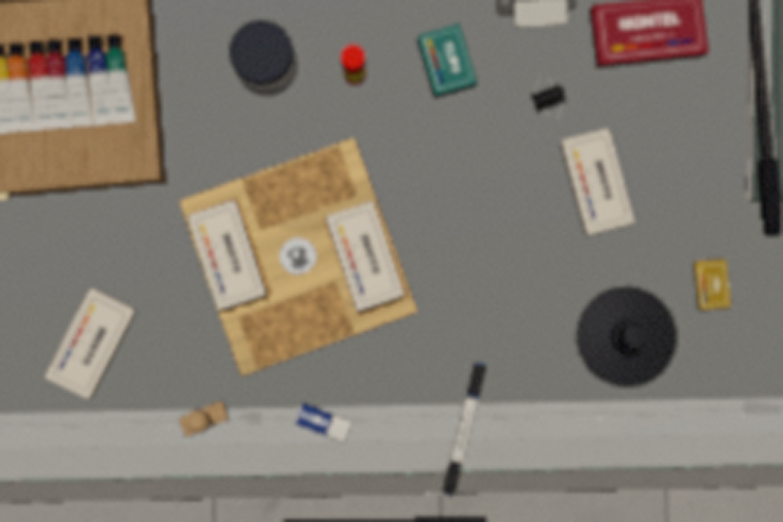

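View pics/scenec.png

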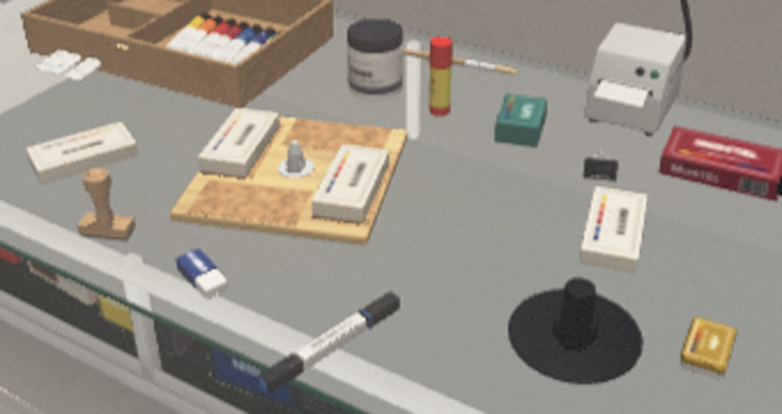

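```bash
cat >> h.py <<'E'
def rect(p):
    (c,(w,h),a)=cv2.minAreaRect((p*1000).astype(np.float32))
    if w<h: w,h,a=h,w,a+90
    return np.round([c[0],c[1],w,h,(a+90)%180-90],1)
def sub(d):  # 4x upsampled HSV for subpixel edges
    im=cv2.resize(d['pixels'],None,fx=4,fy=4,interpolation=cv2.INTER_CUBIC)
    return cv2.cvtColor(im,cv2.COLOR_RGB2HSV)
def px(c): return (c.reshape(-1,2)+.5)/4-.5
E
python3 - <<'E'
from h import *
for n in('top','scene'):
    d=cap(n); h=sub(d); H,S,V=h[...,0],h[...,1].astype(int),h[...,2].astype(int)
    white=(V>150)&(S<75)
    for c in blobs(d,white,3000,30000):
        p=px(c); m=p.mean(0)
        if 130<m[0]<400 and 170<m[1]<300:
            print(n,'white',m.round(1),'z18',rect(onz(d,p,.018)),'z30',rect(onz(d,p,.03)))
    wood=((H<28)&(S>70)&(V>90))|white
    for c in blobs(d,wood,40000,400000):
        p=px(c);m=p.mean(0)
        if 190<m[0]<290 and 180<m[1]<250: print(n,'tray',m,rect(onz(d,p,.012)))
    dark=(V<55)
    for c in blobs(d,dark,5000,80000):
        p=px(c);m=p.mean(0)
        if 330<m[0]<400 and 230<m[1]<330: print(n,'cap',m,rect(onz(d,p,.022)))
E
```

```text
top white [180.3 248. ] z18 [474.2 303.7 106.5  53.5 -27.6] z30 [474.1 301.1 105.6  53.1 -27.6]
top white [275.4 217.7] z18 [561.8  11.1 107.1  54.5  17.4] z30 [561.   10.9 106.2  54.1  17.4]
top white [227.4 217.3] z18 [565.  158.9 107.5  56.7  17.7] z30 [564.1 157.4 106.6  56.2  17.7]
top white [355.8 192. ] z18 [ 637.1 -240.3  106.5   53.6   13.4] z30 [ 635.6 -238.3  105.6   53.1   13.4]
top tray [252.32620042 218.11795407] [563.   82.4 201.3 201.2  18.9]
top cap [365.57697368 245.71052632] [ 470.1 -265.3  101.   100.9   67.1]
scene white [204.8 179.3] z18 [738.5 346.6 128.8  86.4 -84.9] z30 [720.2 329.4 125.9  84.5 -84.9]
scene cap [363.62010814 305.96768795] [ 478.8 -271.7  102.6   74.6   63.9]
```

Emit:
play_rows:
  plan:
    - [378, 381, -100, 0, 0, -10.3, 1]
    - [378, 381, -100, 0, 0, -10.3, 1]
    - [378, 381, -100, 0, 0, -10.3, 1]
    - [378, 381, -100, 0, 0, -10.3, 1]
    - [378, 381, -100, 0, 0, -10.3, 1]
    - [378, 381, -100, 0, 0, -10.3, 1]
    - [378, 381, -100, 0, 0, -10.3, 1]
    - [378, 381, -100, 0, 0, -10.3, 1]
    - [378, 381, -100, 0, 0, -10.3, 1]
    - [378, 381, -100, 0, 0, -10.3, 1]
    - [378, 381, -100, 0, 0, -10.3, 1]
    - [378, 381, -100, 0, 0, -10.3, 1]
  force: 30

```text
time_s: 1.3
tool_pos: [0.6182, -0.2678, 0.3128]
tcp_rot: [3.141, -0.0, 0.233]
force: [0.1, -0.2, 0.6]
gripper_width: 0.0852
grasp_force: 0.0
```

```bash
python3 - <<'E'
from h import *
for n in('top','scene'):
    d=cap(n); h=sub(d); V=h[...,2].astype(int)
    m=(V<75).astype(np.uint8); x0,x1,y0,y1=[4*k for k in ((335,400,225,268) if n=='top' else (325,395,275,330))]
    z=np.zeros_like(m); z[y0:y1,x0:x1]=m[y0:y1,x0:x1]
    for c in blobs(d,z,3000,80000):
        p=px(c); print(n,p.min(0),p.max(0),rect(onz(d,p,.022)), [np.round(v,1) for v in cv2.minEnclosingCircle((onz(d,p,.022)*1000).astype(np.float32))])
    if n=='scene': cv2.imwrite('pics/c1.png',d['pixels'][220:340,310:430,::-1].repeat(4,0).repeat(4,1))
E
```

```text
top [348.625 228.375] [378.625 262.875] [ 471.5 -256.9  105.7   88.5   -9.4] [array([ 469.6, -265.8]), np.float64(53.8)]
scene [330.875 281.125] [388.625 326.125] [ 466.2 -264.1  106.4  106.3  -27.7] [array([ 473.6, -261.9]), np.float64(61.2)]
```

Emit:
play_rows:
  plan:
    - [31, 30, -10, 0, 0, 0, 1]
    - [31, 30, -10, 0, 0, 0, 1]
    - [31, 30, -50, 0, 0, 0, 1]
    - [31, 30, -80, 0, 0, 0, 1]
    - [31, 30, -80, 0, 0, 0, 1]
    - [31, 30, -80, 0, 0, 0, 1]

```text
time_s: 1.9
tool_pos: [0.6472, -0.2394, 0.2317]
tcp_rot: [-3.14, 0.004, 0.233]
force: [0.8, -0.8, -0.2]
gripper_width: 0.0855
grasp_force: 0.0
```

```bash
python3 - <<'E'
from h import *
print(env.get_state()['tool_pos'],env.get_state()['tcp_rot'])
d=cap('scene'); cv2.imwrite('pics/g1.png',cv2.resize(d['pixels'][150:300,300:470,::-1],None,fx=3.5,fy=3.5))
E
```

```text
[ 0.64715603 -0.23935614  0.23167142] [-3.13966609  0.00365707  0.23294039]
```

View pics/g1.png

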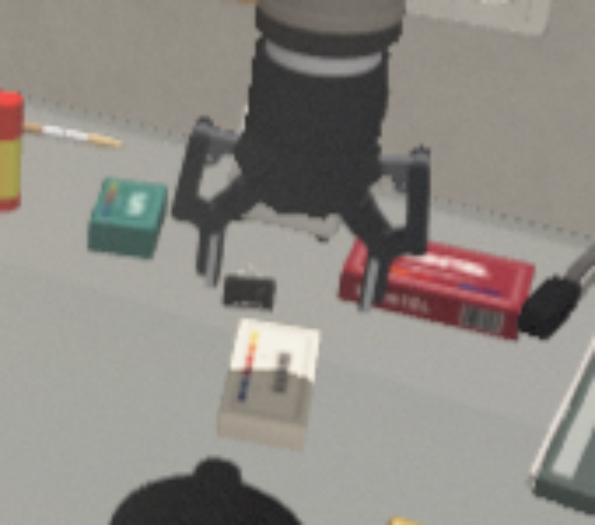

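The open gripper straddles the box (box centre about (268,385) in the crop, fingertips at (212,280) and (370,305)), high above it; alignment looks right. I'll descend and close.

Emit:
play_rows:
  plan:
    - [1, 1, -30, 0, 0, 0, 1]
    - [1, 1, -54, 0, 0, 0, 1]
    - [1, 1, -54, 0, 0, 0, 1]
    - [1, 1, -54, 0, 0, 0, -0.2]
    - [1, 1, -54, 0, 0, 0, -1]
    - [1, 1, -54, 0, 0, 0, -1]
    - [1, 1, -54, 0, 0, 0, -1]
    - [1, 1, -54, 0, 0, 0, -1]
    - [1, 1, -54, 0, 0, 0, -1]
    - [1, 1, -54, 0, 0, 0, -1]
  force: 30

```text
time_s: 2.78
tool_pos: [0.6502, -0.2388, 0.1822]
tcp_rot: [3.139, -0.004, 0.233]
force: [-0.1, 1.1, 6.6]
gripper_width: 0.0509
grasp_force: 31.4
```

Emit:
play_rows:
  plan:
    - [0, 0, 40, 0, 0, 0, -1]
    - [0, 0, 80, 0, 0, 0, -1]
    - [-18, 330, 90, 0, 0, 95, -1]
    - [-18, 330, 90, 0, 0, 95, -1]
    - [-18, 330, 90, 0, 0, 95, -1]
    - [-18, 330, 90, 0, 0, 95, -1]
    - [-18, 330, 90, 0, 0, 95, -1]
    - [-18, 330, 90, 0, 0, 95, -1]
    - [-18, 330, 90, 0, 0, 95, -1]
    - [-18, 330, 90, 0, 0, 95, -1]
    - [-18, 330, 90, 0, 0, 95, -1]
    - [-18, 330, 90, 0, 0, 95, -1]

```text
time_s: 3.78
tool_pos: [0.6307, 0.0961, 0.2709]
tcp_rot: [3.139, -0.002, 1.496]
force: [1.2, -1.7, -1.0]
gripper_width: 0.0513
grasp_force: 32.0
```

Emit:
play_rows:
  plan:
    - [0, 0, 0, 0, 0, 23.3, -1]
    - [0, 0, 0, 0, 0, 23.3, -1]
    - [0, 0, 0, 0, 0, 23.3, -1]
    - [0, 0, 0, 0, 0, 23.3, -1]
    - [0, 0, 0, 0, 0, 23.3, -1]
    - [0, 0, 0, 0, 0, 23.3, -1]

```text
time_s: 4.28
tool_pos: [0.6312, 0.0913, 0.27]
tcp_rot: [3.14, 0.001, 1.888]
force: [0.0, -0.4, -0.5]
gripper_width: 0.0509
grasp_force: 32.0
```

```bash
python3 - <<'E'
from h import *
s=env.get_state();print(s['tool_pos'],s['tcp_rot'],np.degrees(s['tcp_rot'][2]),s['joint_positions'].round(2))
d=cap('scene'); h=sub(d); cv2.imwrite('pics/g2.png',cv2.resize(d['pixels'][120:290,170:340,::-1],None,fx=3.5,fy=3.5))
E
```

```text
[0.63123199 0.09134902 0.27000212] [3.14039796e+00 5.36391180e-04 1.88762034e+00] 108.15267898453462 [ 0.11  0.61 -0.48  1.73  0.35  0.88 -0.21]
```

View pics/g2.png

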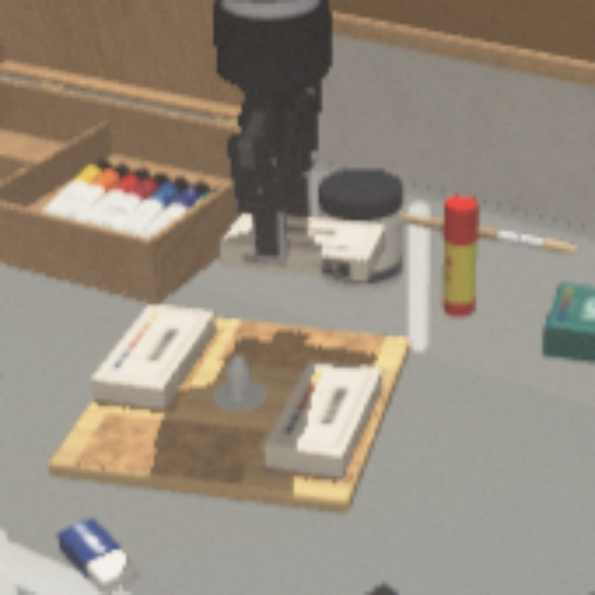

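The box is held level above the far pad (crop (305,250)), with the stud and laid boxes clear beneath. Lowering it.

Emit:
play_rows:
  plan:
    - [0, 0, -40, 0, 0, 0.3, -1]
    - [0, 0, -65, 0, 0, 0.3, -1]
    - [0, 0, -72, 0, 0, 0.3, -1]
    - [0, 0, -76, 0, 0, 0.3, -1]
    - [0, 0, -76, 0, 0, 0.3, -1]
    - [0, 0, -76, 0, 0, 0.3, -1]

```text
time_s: 4.83
tool_pos: [0.6314, 0.0919, 0.1944]
tcp_rot: [3.14, 0.0, 1.894]
force: [0.0, -0.0, -0.5]
gripper_width: 0.051
grasp_force: 32.5
```

Emit:
play_rows:
  plan:
    - [0, 0, -2, 0, 0, 0, -1]
    - [0, 0, -2, 0, 0, 0, -1]
    - [0, 0, -2, 0, 0, 0, 0.5]
    - [0, 0, -2, 0, 0, 0, 0.5]
    - [0, 0, -2, 0, 0, 0, 0.5]
    - [0, 0, -1, 0, 0, 0, 0.5]
    - [0, 0, 40, 0, 0, 0, 0.5]
    - [0, 0, 80, 0, 0, 0, 1]
    - [0, 0, 80, 0, 0, 0, 1]

```text
time_s: 5.58
tool_pos: [0.6337, 0.0929, 0.2806]
tcp_rot: [3.13, 0.001, 1.895]
force: [1.3, 0.1, 0.6]
gripper_width: 0.0847
grasp_force: 0.0
```

Emit:
play_rows:
  plan:
    - [-147, 206, 0, 0, 0, 44, 1]
    - [-147, 206, 0, 0, 0, 44, 1]
    - [-147, 206, 0, 0, 0, 44, 1]
    - [-147, 206, 0, 0, 0, 44, 1]
    - [-147, 206, 0, 0, 0, 44, 1]
    - [-147, 206, 0, 0, 0, 44, 1]
    - [-147, 206, 0, 0, 0, 44, 1]
    - [-147, 206, -20, 0, 0, 44, 1]
    - [-147, 206, -20, 0, 0, 44, 1]
    - [-147, 206, -20, 0, 0, 44, 1]

```text
time_s: 6.42
tool_pos: [0.484, 0.297, 0.2523]
tcp_rot: [-3.139, -0.001, 2.662]
force: [0.2, 0.2, -0.9]
gripper_width: 0.0853
grasp_force: 0.0
```

```bash
python3 - <<'E'
from h import *
s=env.get_state();print(s['tool_pos'],np.degrees(s['tcp_rot'][2]))
d=cap('top'); h=sub(d); S,V=h[...,1].astype(int),h[...,2].astype(int)
for c in blobs(d,(V>150)&(S<75),3000,30000):
    p=px(c); m=p.mean(0)
    if 130<m[0]<400 and 160<m[1]<300: print(m.round(1),'z18',rect(onz(d,p,.018)),'z30',rect(onz(d,p,.03)))
cv2.imwrite('pics/t3.png',cv2.resize(d['pixels'][150:290,140:320,::-1],None,fx=4,fy=4))
E
```

```text
[0.48395494 0.29698268 0.25233677] 152.5244973961437
[275.4 217.8] z18 [561.6  11.1 107.1  54.5  17.5] z30 [560.7  10.9 106.2  54.1  17.5]
[227.4 217.4] z18 [564.9 158.8 107.9  56.9  17.9] z30 [564.1 157.4 107.   56.4  17.9]
[253.6 192.6] z18 [639.7  77.9 107.7  57.4 -71.5] z30 [638.2  77.2 106.8  56.9 -71.5]
[170.6 165. ] z18 [732.1 330.9 151.8  58.7 -86.1] z30 [729.8 328.  150.5  58.2 -86.1]
```

View pics/t3.png

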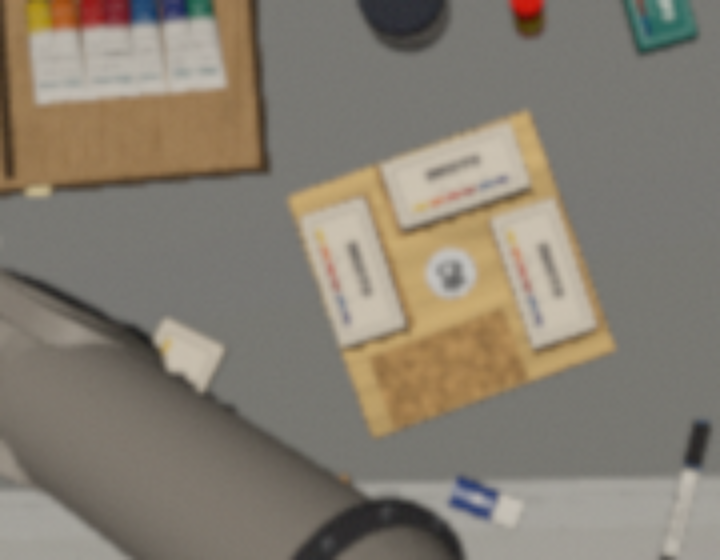

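The first box sits squarely on the far pad (crop (455,172)), cork pad at (450,365) still free. Now picking up the second.

Emit:
play_rows:
  plan:
    - [1, 1, -35, 0, 0, 0, 1]
    - [1, 1, -66, 0, 0, 0, 1]
    - [1, 1, -66, 0, 0, 0, 1]
    - [1, 1, -68, 0, 0, 0, -0.2]
    - [1, 1, -68, 0, 0, 0, -1]
    - [1, 1, -68, 0, 0, 0, -1]
    - [1, 1, -68, 0, 0, 0, -1]
    - [1, 1, -68, 0, 0, 0, -1]
    - [1, 1, -68, 0, 0, 0, -1]
    - [1, 1, -68, 0, 0, 0, -1]

```text
time_s: 7.3
tool_pos: [0.4857, 0.2991, 0.1875]
tcp_rot: [3.139, 0.002, 2.662]
force: [-1.3, -0.4, 5.5]
gripper_width: 0.0497
grasp_force: 30.1
```

Emit:
play_rows:
  plan:
    - [0, 0, 20, 0, 0, 0, -1]
    - [0, 0, 60, 0, 0, 0, -1]
    - [0, 0, 80, 0, 0, 0, -1]
    - [0, 0, 80, 0, 0, 0, -1]
    - [0, 0, 80, 0, 0, 0, -1]

```text
time_s: 7.72
tool_pos: [0.4856, 0.299, 0.2677]
tcp_rot: [3.138, 0.003, 2.662]
force: [-0.8, -0.6, -0.2]
gripper_width: 0.0491
grasp_force: 31.1
```

```bash
python3 - <<'E'
from h import *
s=env.get_state();print(s['tool_pos'],s['tcp_rot'],np.degrees(s['tcp_rot'][2]),s['gripper_width'],s['grasp_force'])
d=cap('scene'); cv2.imwrite('pics/g4.png',cv2.resize(d['pixels'][120:290,90:290,::-1],None,fx=3.5,fy=3.5))
E
```

```text
[0.48562137 0.29901564 0.2677439 ] [3.13765123e+00 2.91478083e-03 2.66235879e+00] 152.5419220654025 0.049077501944154764 31.128759384155273
```

View pics/g4.png

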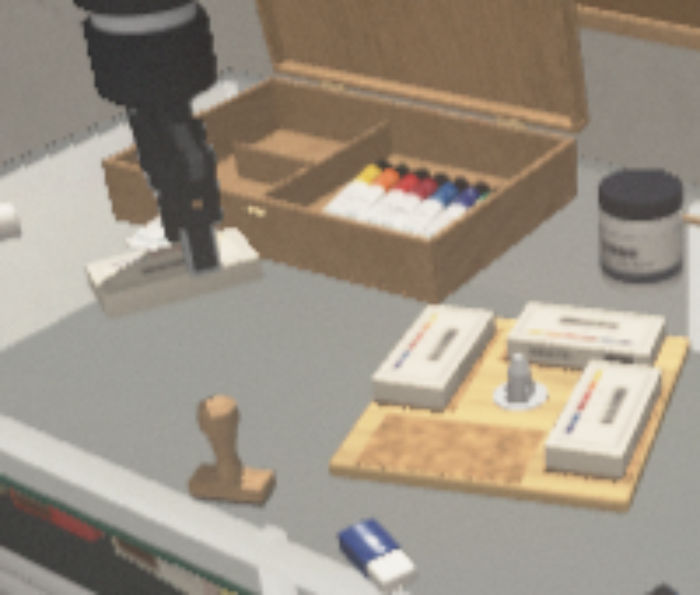

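Box 2 is held level at crop (170,270), near pad free at (450,450). Carrying it there.

Emit:
play_rows:
  plan:
    - [0, 0, 20, 0, 0, 0, -1]
    - [8, -224, 20, 0, 0, -44, -1]
    - [8, -224, 20, 0, 0, -44, -1]
    - [8, -224, 20, 0, 0, -44, -1]
    - [8, -224, 20, 0, 0, -44, -1]
    - [8, -224, 20, 0, 0, -44, -1]
    - [8, -224, 20, 0, 0, -44, -1]
    - [8, -224, 20, 0, 0, -44, -1]
    - [8, -224, 0, 0, 0, -44, -1]
    - [8, -224, -30, 0, 0, -44, -1]
    - [8, -224, -30, 0, 0, -44, -1]
    - [8, -224, -30, 0, 0, -44, -1]

```text
time_s: 8.77
tool_pos: [0.492, 0.0752, 0.2339]
tcp_rot: [-3.137, -0.001, 1.897]
force: [-0.1, -0.3, 0.2]
gripper_width: 0.0492
grasp_force: 31.5
```

Emit:
play_rows:
  plan:
    - [2, 0, -20, 0, 0, -0.2, -1]
    - [2, 0, -30, 0, 0, -0.2, -1]
    - [2, 0, -34, 0, 0, -0.2, -1]
    - [2, 0, -34, 0, 0, -0.2, -1]
    - [2, 0, -34, 0, 0, -0.2, -1]

```text
time_s: 9.18
tool_pos: [0.4951, 0.0749, 0.2017]
tcp_rot: [3.141, -0.0, 1.892]
force: [0.1, 0.1, -0.1]
gripper_width: 0.0493
grasp_force: 31.5
```

Emit:
play_rows:
  plan:
    - [-1, 0, -2, 0, 0, 0, -1]
    - [-1, 0, -3, 0, 0, 0, -1]
    - [-1, 0, -4, 0, 0, 0, -1]
    - [-1, 0, -4, 0, 0, 0, -1]

```text
time_s: 9.52
tool_pos: [0.4944, 0.0751, 0.1993]
tcp_rot: [3.14, 0.001, 1.892]
force: [-5.7, -1.0, 21.1]
gripper_width: 0.0487
grasp_force: 38.8
```

Emit:
play_rows:
  plan:
    - [0, 0, 2, 0, 0, 0, -1]
    - [0, 0, 2, 0, 0, 0, 0.5]
    - [0, 0, 2, 0, 0, 0, 0.5]
    - [0, 0, 2, 0, 0, 0, 0.5]
    - [0, 0, 2, 0, 0, 0, 0.5]
    - [0, 0, 20, 0, 0, 0, 0.5]
    - [0, 0, 60, 0, 0, 0, 0.5]
    - [0, 0, 100, 0, 0, 0, 0.5]
    - [0, -40, 130, 0, 0, 0, 0.5]
    - [0, -80, 130, 0, 0, 0, 0.5]
    - [0, -120, 130, 0, 0, 0, 0.5]

```text
time_s: 10.43
tool_pos: [0.4947, -0.0421, 0.3296]
tcp_rot: [3.137, 0.002, 1.894]
force: [1.2, -0.8, 0.0]
gripper_width: 0.0636
grasp_force: 0.0
```

```bash
python3 - <<'E'
from h import *
s=env.get_state();print(s['tool_pos'],np.degrees(s['tcp_rot'][2]))
d=cap('top'); h=sub(d); H,S,V=h[...,0],h[...,1].astype(int),h[...,2].astype(int)
w=(V>150)&(S<75)
for c in blobs(d,w,1500,30000):
    p=px(c); m=p.mean(0)
    if 190<m[0]<310 and 160<m[1]<270: print(m.round(1),'z30',rect(onz(d,p,.03)),'z12',rect(onz(d,p,.012)))
e=cap('scene')
cv2.imwrite('pics/p5.png',np.hstack([cv2.resize(d['pixels'][160:280,190:320,::-1],(400,370)),cv2.resize(e['pixels'][170:290,170:300,::-1],(400,370))]))
E
```

```text
[ 0.49470498 -0.04214225  0.3296061 ] 108.5365439983397
[250.8 240.9] z30 [490.9  86.5 107.   54.4 -71.2] z12 [491.2  87.8 108.3  55.1 -71.2]
[252.2 217.8] z30 [561.7  81.6  40.5  40.2 -46. ] z12 [562.9  82.8  41.   40.7 -46. ]
[272.5 212.1] z30 [575.3  15.4  75.7  54.3  17.5] z12 [576.7  15.7  76.7  55.   17.5]
[227.3 217.3] z30 [564.  157.5 107.2  56.4  17.7] z12 [565.3 159.6 108.5  57.1  17.7]
[253.5 192.7] z30 [638.3  77.4 106.8  56.9 -71.6] z12 [640.5  78.5 108.2  57.6 -71.6]
```

View pics/p5.png

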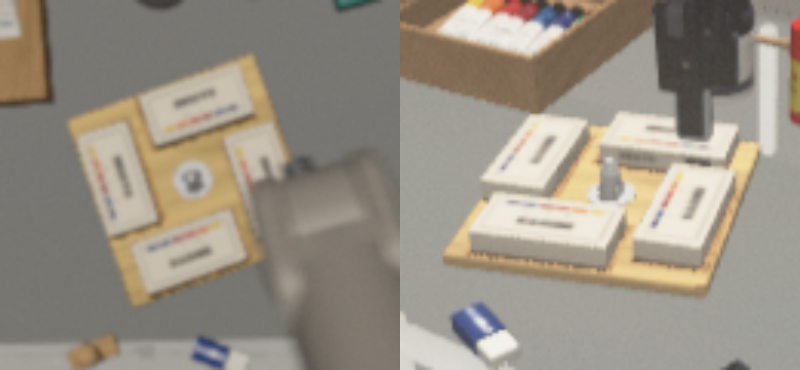

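All four boxes lie flat in a pinwheel: new ones at left-panel (190,105) and (190,250), with the stud clear at (193,180). Now the cap.

Emit:
play_rows:
  plan:
    - [-26, -222, -20, 0, 0, -30, 0.5]
    - [-26, -222, -20, 0, 0, -30, 0.5]
    - [-26, -222, -20, 0, 0, -30, 0.5]
    - [-26, -222, -20, 0, 0, -30, 0.5]
    - [-26, -222, -20, 0, 0, -30, 0.5]
    - [-26, -222, -20, 0, 0, -30, 0.5]
    - [-26, -222, -20, 0, 0, -30, 0.5]
    - [-26, -222, -20, 0, 0, -30, 0.5]
    - [-26, -222, -20, 0, 0, -30, 0.5]

```text
time_s: 11.28
tool_pos: [0.4683, -0.2625, 0.3068]
tcp_rot: [-3.141, -0.001, 1.369]
force: [0.4, 0.1, -0.2]
gripper_width: 0.0642
grasp_force: 0.0
```

Emit:
play_rows:
  plan:
    - [0, -2, -40, 0, 0, 0, 0.5]
    - [0, -2, -70, 0, 0, 0, 0.5]
    - [0, -2, -83, 0, 0, 0, 0.5]
    - [0, -2, -83, 0, 0, 0, 0.5]
    - [0, -2, -83, 0, 0, 0, 0.5]

```text
time_s: 11.7
tool_pos: [0.4685, -0.2642, 0.2239]
tcp_rot: [-3.14, -0.001, 1.371]
force: [0.2, -0.3, 0.4]
gripper_width: 0.064
grasp_force: 0.0
```

```bash
python3 - <<'E'
from h import *
s=env.get_state();print(s['tool_pos'],s['tcp_rot'])
e=cap('scene')
cv2.imwrite('pics/p6.png',cv2.resize(e['pixels'][200:340,310:450,::-1],None,fx=4,fy=4))
E
```

```text
[ 0.46847104 -0.26415016  0.22391999] [-3.14048454e+00 -1.11974400e-03  1.37053189e+00]
```

View pics/p6.png

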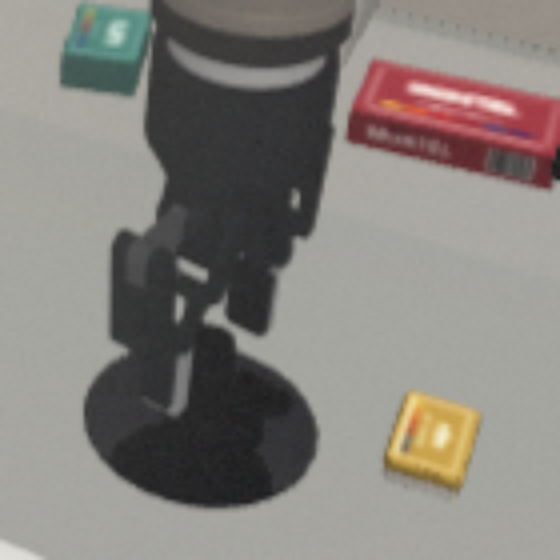

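The fingers straddle the cap's grip (crop (215,345)), tips well above the flange. Closing.

Emit:
play_rows:
  plan:
    - [0, 0, 0, 0, 0, 0, -1]
    - [0, 0, 0, 0, 0, 0, -1]
    - [0, 0, 0, 0, 0, 0, -1]
    - [0, 0, 0, 0, 0, 0, -1]
    - [0, 0, 0, 0, 0, 0, -1]
    - [0, 0, 0, 0, 0, 0, -1]
    - [0, 0, 0, 0, 0, 0, -1]
    - [0, 0, 0, 0, 0, 0, -1]
  force: 70

```text
time_s: 12.42
tool_pos: [0.4686, -0.266, 0.2254]
tcp_rot: [3.139, 0.001, 1.368]
force: [-0.2, 1.1, 6.5]
gripper_width: 0.0211
grasp_force: 68.3
```

Emit:
play_rows:
  plan:
    - [0, 0, 10, 0, 0, 0, -1]
    - [0, 0, 30, 0, 0, 0, -1]
    - [0, 0, 60, 0, 0, 0, -1]
    - [0, 0, 90, 0, 0, 0, -1]
    - [0, 0, 90, 0, 0, 0, -1]
    - [0, 0, 90, 0, 0, 0, -1]

```text
time_s: 12.92
tool_pos: [0.4685, -0.2661, 0.3165]
tcp_rot: [3.137, 0.001, 1.367]
force: [-1.1, -0.5, -0.5]
gripper_width: 0.0217
grasp_force: 68.8
```

```bash
python3 - <<'E'
from h import *
s=env.get_state();print(s['tool_pos'],s['tcp_rot'],s['gripper_width'],s['grasp_force'])
e=cap('scene')
cv2.imwrite('pics/p7.png',cv2.resize(e['pixels'][170:310,290:430,::-1],None,fx=4,fy=4))
E
```

```text
[ 0.46849952 -0.26608206  0.31654067] [3.13717964e+00 1.42529172e-03 1.36739856e+00] 0.02168846929998312 68.81837533903308
```

View pics/p7.png

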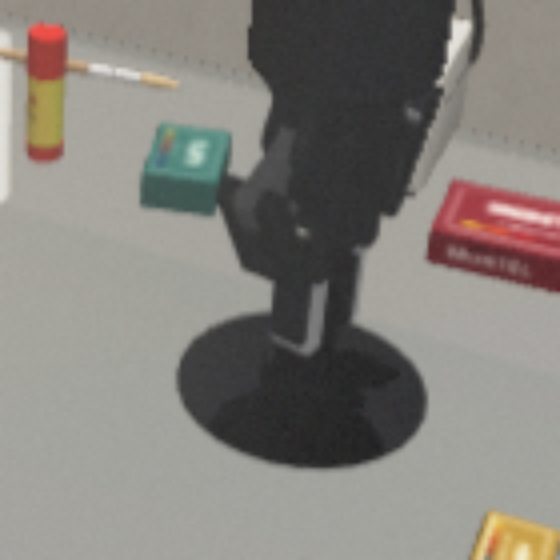

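```bash
cat >> h.py <<'E'
from scipy.optimize import least_squares
def circ(p):
    f=lambda x:np.hypot(*(p-x[:2]).T)-x[2]
    r=least_squares(f,[*p.mean(0),.05],loss='soft_l1',f_scale=.001); return (r.x*1000).round(1),(np.abs(r.fun).mean()*1000).round(2)
def flange(d,box,z,thr=75):
    V=sub(d)[...,2]; x0,x1,y0,y1=[4*k for k in box]
    m=np.zeros(V.shape,np.uint8); m[y0:y1,x0:x1]=V[y0:y1,x0:x1]<thr
    c=max(blobs(d,m,2000,1e6),key=cv2.contourArea); p=px(c)
    k=(p[:,1]>y0/4+1)&(p[:,1]<y1/4-1.5)&(p[:,0]>x0/4+1)&(p[:,0]<x1/4-1.5); p=p[k]
    return p,circ(onz(d,p,z))
E
python3 - <<'E'
from h import *
d=cap('scene')
for z in(.105,.109,.113): print(z,flange(d,(326,405,260,295),z)[1])
d2=cap('top'); 
h=sub(d); w=(h[...,2]>175)&(h[...,1]<60)
for c in blobs(d,w,500,6000):
    p=px(c);m=p.mean(0)
    if 225<m[0]<255 and 215<m[1]<245: print('disc',m,p.min(0),p.max(0),rect(onz(d,p,.012)),circ(onz(d,p,.012)))
E
```

```text
0.105 (array([ 473.4, -261.7,   53.6]), np.float64(0.21))
0.109 (array([ 468.4, -263.2,   53.2]), np.float64(0.21))
0.113 (array([ 463.5, -264.7,   52.7]), np.float64(0.21))
```

```bash
python3 - <<'E'
from h import *
d=cap('scene'); h=sub(d); S=h[...,1].astype(int);V=h[...,2].astype(int)
# stud: grey, low sat inside tray centre; disc white
x0,x1,y0,y1=[4*k for k in(224,252,214,240)]
m=np.zeros(V.shape,np.uint8); m[y0:y1,x0:x1]=(S[y0:y1,x0:x1]<60)
for c in blobs(d,m,100,9000):
    p=px(c); print(p.mean(0).round(1),p.min(0),p.max(0)); top=p[p[:,1]<p[:,1].min()+.6].mean(0); print('tip',top,onz(d,top,.044))
    q=p[p[:,1]>p[:,1].max()-5]; print('disc low arc',circ(onz(d,q,.012)), len(q))
R=Ro.from_euler('xyz',d['orientation']).as_matrix()
def proj(P):
    c=(np.array(P)-d['position'])@R; return [d['cx']+d['fx']*c[0]/-c[2], d['cy']-d['fy']*c[1]/-c[2]]
print('expected tip',proj([.563,.0826,.044]),'base',proj([.563,.0826,.012]))
g=h[y0:y1:4,x0:x1:4]; print(g[...,1]);
E
```

```text
[238.5 227.4] [223.625 213.625] [251.375 239.375]
tip [243.49264706 213.64705882] [[0.59658935 0.09244595]]
disc low arc (array([548.9,  86.9,  23.4]), np.float64(3.62)) 152
[225.9 218. ] [223.625 213.625] [230.625 225.125]
tip [227.11742424 213.67045455] [[0.57616035 0.12707249]]
disc low arc (array([584.9, 123.6,  19. ]), np.float64(1.75)) 39
expected tip [np.float64(238.65798290035883), np.float64(221.0008622335479)] base [np.float64(239.44565370387812), np.float64(232.1922729037006)]
[[ 18  22  20  22  33  35  35  56  92 100  92  86  53  22  19  22  21  30
   42  45  40  27  22  23  18  13  14  16]
 [ 20  22  19  28  37  34  35  66 100 101  89  63  26  16  20  19  23  36
   52  54  48  34  37  50  52  46  38  35]
 [ 23  19  26  35  38  34  40  89 102  91  84  54  25  21  20  18  18  21
   25  26  24  23  31  40  45  49  46  40]
 [ 21  22  33  40  36  40  81 105  97  89  85  57  33  33  33  31  32  29
   25  24  25  28  22  23  23  23  23  22]
 [ 18  31  40  38  35  66 105 104  90  88  90  59  35  38  40  39  41  42
   37  35  35  36  32  33  30  28  26  24]
 [ 26  39  40  39  41 
[... 1735 characters left out ...]
 86  91  93  91  91  90  88  32   1   4   8  16  20  16  16  18  20  12
    8   5   2   5  54  85  85  84  85  86]
 [ 46  51  63  65  63  71  83  65  22   2   3   9  11  12  12  12  11   6
    2   2  12  43  81  90  88  89  90  85]
 [ 14  15  22  26  24  33  45  47  30  13  11  10  10   9   9   7   6  11
   18  39  63  82  91  89  91  90  92  65]
 [ 56  39  38  43  39  32  26  20  17  14  13  11  12  12  12  11  12  21
   29  60  86  90  90  89  90  89  88  43]
 [ 58  46  56  78  85  84  72  47  50  59  55  46  34  23  19  18  19  20
   17  54  85  87  87  86  86  89  58  22]
 [ 27  27  35  49  55  63  58  41  48  67  78  71  53  29  19  22  20  15
   22  63  85  85  86  86  86  78  33  15]]
```

Emit:
play_rows:
  plan:
    - [94, 347, 0, 0, 0, 0, -1]
    - [94, 347, 0, 0, 0, 0, -1]
    - [94, 347, 0, 0, 0, 0, -1]
    - [94, 347, 0, 0, 0, 0, -1]
    - [94, 347, 0, 0, 0, 0, -1]
    - [94, 347, 0, 0, 0, 0, -1]
    - [94, 347, 0, 0, 0, 0, -1]
    - [94, 347, 0, 0, 0, 0, -1]
    - [94, 347, 0, 0, 0, 0, -1]
    - [94, 347, -15, 0, 0, 0, -1]
    - [94, 347, -15, 0, 0, 0, -1]
    - [94, 347, -15, 0, 0, 0, -1]

```text
time_s: 14.12
tool_pos: [0.5612, 0.0806, 0.2974]
tcp_rot: [-3.138, 0.002, 1.368]
force: [0.6, -0.5, -0.8]
gripper_width: 0.0215
grasp_force: 68.8
```

```bash
python3 - <<'E'
from h import *
s=env.get_state();print(s['tool_pos'],s['tcp_rot'])
d=cap('scene'); h=sub(d); S=h[...,1].astype(int);V=h[...,2].astype(int)
R=Ro.from_euler('xyz',d['orientation']).as_matrix()
c=(np.array([*s['tool_pos'][:2],s['tool_pos'][2]-.207])-d['position'])@R
u,v=d['cx']+d['fx']*c[0]/-c[2], d['cy']-d['fy']*c[1]/-c[2]; print('flange px',u,v)
zb=s['tool_pos'][2]-.2254+.018; print(zb)
for t in(60,75): 
  for z in(zb,zb-.004): print(flange(d,(int(u)-40,int(u)+40,int(v)+2,int(v)+30),z,t)[1])
cv2.imwrite('pics/p8.png',cv2.resize(d['pixels'][150:270,170:310,::-1],None,fx=4.5,fy=4.5,interpolation=cv2.INTER_CUBIC))
t=cap('top')
for thr in(50,):
  print('top',flange(t,(225,280,195,245),zb+.004,thr)[1])
E
```

```text
[0.56120774 0.08063407 0.29736785] [-3.13766072e+00  2.05512613e-03  1.36801029e+00]
flange px 237.69705611553013 204.6440288987909
0.0899678457288816Traceback (most recent call last):
  File "<stdin>", line 9, in <module>
  File "h.py", line 33, in flange
    c=max(blobs(d,m,2000,1e6),key=cv2.contourArea); p=px(c)
ValueError: max() iterable argument is empty
```

```bash
python3 - <<'E'
from h import *
d=cap('scene')
cv2.imwrite('pics/p9.png',cv2.resize(d['pixels'][150:270,170:310,::-1],None,fx=4.5,fy=4.5,interpolation=cv2.INTER_CUBIC))
s=env.get_state();print(s['tool_pos'],s['tcp_rot'])
V=d['pixels'].max(2); print(V[196:226:2,200:276:3])
E
```

```text
[0.56182901 0.07972074 0.29868806] [-3.14041354e+00  1.26613942e-03  1.36585342e+00]
[[121 122 122 131 127 115 117 110  72  72  72  80  63  63  69  71  74  73
   91 162 157  90 132 142 143 151]
 [126 126 125 131 128 117  93  73  71  70  71  65  65  66  61  72  67  65
   71  95 162 102  79  96 107  97]
 [124 124 123 127 129 120  71  71  73  71  65  68  65  64  62  69  65  65
   69  72 160 148 125  92  79  80]
 [129 129 126 128 130  73  71  73  73  73  66  66  67  66  68  67  67  66
   65  70 130 162 155 156 158 161]
 [157 147 132 127 128  72  72  74  69  70  66  67  66  67  64  64  72  68
   74  72 132 161 163 158 159 162]
 [157 159 156 147 132  74  72  70  67  67  68  66  65  66  65  63  74  74
   73  74 163 162 162 164 165 163]
 [157 155 156 156 236  76  69  68  70  66  68  68  66  65  64  67  74  75
   73  90 210 179 161 164 163 161]
 [156 156 158 176 234 147  68  66  69  65  66  67  70  66  70  69  74  73
   74 224 236 236 234 229 218 218]
 [158 157 158 235 234 238 101  69  68  66  68  70  69  65  68  66  71  81
  187 183 194 201 218 239 239 237]
 [157 160 196 234 237 238 180 175  67  68  70  67  67  71  65  69 201 236
  239 235 237 234 234 239 239 234]
 [159 158 237 226 239 229 152 239 227 126 105 154 119 185 217 236 234 231
  230 223 228 218 238 239 239 234]
 [160 201 230 235 238 193 216 234 231 127 211 233 158 159 165 170 198 217
  229 237 237 229 225 216 236 237]
 [160 237 183 239 234 174 238 230 150 133 235 232 158 155 117 129 138 133
  159 159 170 189 206 219 234 230]
 [194 227 231 238 206 211 235 195 128 184 238 203 138 140 153 146 146 133
  157 157 175  95 102 102 160 153]
 [237 162 239 239 239 239 178 137 133 221 238 237 142 140 203 145 132 134
  147 177 233 232 221 213 210 182]]
```

View pics/p9.png

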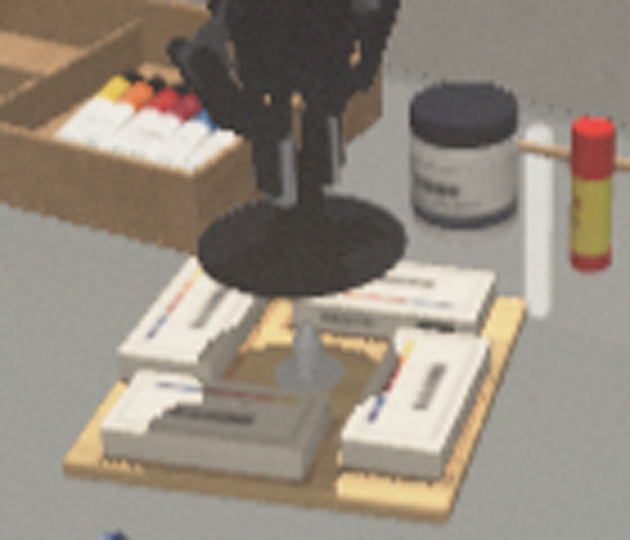

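The cap hangs upright above the stud: flange centre near crop column 302, stud tip at (306,325), so it is close to aligned. Measuring the remainder.

```bash
python3 - <<'E'
from h import *
d=cap('scene'); s=env.get_state(); print(s['tool_pos'])
zb=s['tool_pos'][2]-.2254+.018
for t in(100,120): 
  for z in(zb,zb-.004): print(z,flange(d,(208,268,203,218),z,t)[1])
h=sub(d)
R=Ro.from_euler('xyz',d['orientation']).as_matrix()
# stud column from saturation: low-sat run at rows 224..227
for r in (223,224,225,226,227,228):
    S=h[4*r+2,4*228:4*250,1].astype(int); k=np.where(S<35)[0]; k=k[(k>12)&(k<60)]
    print(r,228+(k.min()+.5)/4-.5,228+(k.max()+.5)/4-.5) if len(k) else 0
for P in([.563,.0826,.044],[.563,.0826,.034],[.563,.0826,.022]):
    c=(np.array(P)-d['position'])@R; print(d['cx']+d['fx']*c[0]/-c[2], d['cy']-d['fy']*c[1]/-c[2])
for t in(75,95): print('top',flange(cap('top'),(225,275,195,245),zb+.004,t)[1])
E
```

```text
[0.56197703 0.07970435 0.2990291 ]
0.09162910300532905 (array([563.3,  84.8,  53. ]), np.float64(0.54))
0.08762910300532904 (array([568.8,  89.2,  53.4]), np.float64(0.54))
0.09162910300532905 (array([563.1,  84.5,  53.5]), np.float64(0.65))
0.08762910300532904 (array([568.6,  88.9,  54. ]), np.float64(0.66))
223 235.875 239.875
224 235.625 239.875
225 234.875 240.125
226 234.875 240.625
227 234.875 240.875
228 235.125 241.625
238.65798290035883 221.0008622335479
238.90695827121993 224.53836242983638
239.2023172074679 228.73489115209165Traceback (most recent call last):
  File "<stdin>", line 14, in <module>
  File "h.py", line 33, in flange
    c=max(blobs(d,m,2000,1e6),key=cv2.contourArea); p=px(c)
ValueError: max() iterable argument is empty
```

Emit:
play_rows:
  plan:
    - [0, 0, -20, 0, 0, 0, -1]
    - [0, 0, -32, 0, 0, 0, -1]
    - [0, 0, -38, 0, 0, 0, -1]
    - [0, 0, -41, 0, 0, 0, -1]
    - [0, 0, -43, 0, 0, 0, -1]
    - [0, 0, -45, 0, 0, 0, -1]
    - [0, 0, -45, 0, 0, 0, -1]
    - [0, 0, -45, 0, 0, 0, -1]

```text
time_s: 14.98
tool_pos: [0.5622, 0.0813, 0.2545]
tcp_rot: [3.141, -0.0, 1.368]
force: [0.5, 0.3, -0.1]
gripper_width: 0.0216
grasp_force: 68.8
```

Emit:
play_rows:
  plan:
    - [0, 0, -2, 0, 0, 0, -1]
    - [0, 0, -4, 0, 0, 0, -1]
    - [0, 0, -6, 0, 0, 0, -1]
    - [0, 0, -6, 0, 0, 0, -1]
    - [0, 0, -6, 0, 0, 0, -1]

```text
time_s: 15.4
tool_pos: [0.5619, 0.0812, 0.2479]
tcp_rot: [-3.141, 0.0, 1.368]
force: [-0.3, -0.5, -0.5]
gripper_width: 0.0213
grasp_force: 68.9
```

Emit:
play_rows:
  plan:
    - [0, 0, -1, 0, 0, 0, -1]
    - [0, 0, -2, 0, 0, 0, -1]
    - [0, 0, -3, 0, 0, 0, -1]
    - [0, 0, -3, 0, 0, 0, -1]
    - [0, 0, -3, 0, 0, 0, -1]

```text
time_s: 15.82
tool_pos: [0.5623, 0.0813, 0.2456]
tcp_rot: [3.141, -0.0, 1.368]
force: [-1.6, -0.4, 5.2]
gripper_width: 0.0216
grasp_force: 69.4
```

Emit:
play_rows:
  plan:
    - [0, 0, -1, 0, 0, 0, -1]
    - [0, 0, -2, 0, 0, 0, -1]
    - [0, 0, -3, 0, 0, 0, -1]
    - [0, 0, -4, 0, 0, 0, -1]
    - [0, 0, -4, 0, 0, 0, -1]

```text
time_s: 16.23
tool_pos: [0.5618, 0.0811, 0.2405]
tcp_rot: [-3.141, 0.0, 1.368]
force: [0.3, 0.8, -1.8]
gripper_width: 0.0214
grasp_force: 68.8
```

Emit:
play_rows:
  plan:
    - [0, 0, -1, 0, 0, 0, -1]
    - [0, 0, -2, 0, 0, 0, -1]
    - [0, 0, -2, 0, 0, 0, -1]
    - [0, 0, -2, 0, 0, 0, -1]

```text
time_s: 16.57
tool_pos: [0.562, 0.0812, 0.2393]
tcp_rot: [-3.141, 0.0, 1.368]
force: [-1.4, -0.4, 5.1]
gripper_width: 0.0214
grasp_force: 69.4
```

Emit:
play_rows:
  plan:
    - [0, 0, -1, 0, 0, 0, -1]
    - [0, 0, -1, 0, 0, 0, -1]
    - [0, 0, -1, 0, 0, 0, -1]
    - [0, 0, -1, 0, 0, 0, -1]
    - [0, 0, -1, 0, 0, 0, -1]

```text
time_s: 16.98
tool_pos: [0.562, 0.0814, 0.239]
tcp_rot: [3.141, 0.0, 1.368]
force: [-4.7, -0.1, 11.6]
gripper_width: 0.0216
grasp_force: 70.3
```

Emit:
play_rows:
  plan:
    - [0, 0, 0, 0, 0, 0, -1]
    - [0, 0, 0, 0, 0, 0, -1]
    - [0, 0, 0, 0, 0, 0, -1]
    - [0, 0, 0, 0, 0, 0, -1]
    - [0, 0, 0, 0, 0, 0, -1]
    - [0, 0, 0, 0, 0, 0, -1]

```text
time_s: 17.48
tool_pos: [0.562, 0.0814, 0.2391]
tcp_rot: [3.141, 0.0, 1.368]
force: [-3.4, -1.3, 10.8]
gripper_width: 0.0212
grasp_force: 70.3
```

```bash
python3 - <<'E'
from h import *
s=env.get_state(); print(s['tool_pos'],s['force'],s['tcp_rot'])
d=cap('scene'); zb=.032
for z in(.028,.032,.036): print(z,flange(d,(208,268,228,245),z,100)[1])
E
```

```text
[0.5620212  0.08135241 0.23906   ] [-3.3670878  -1.31286994 10.77784106] [3.14120684e+00 2.78341243e-04 1.36777854e+00]
0.028 (array([567.8,  89.7,  54.1]), np.float64(0.35))
0.032 (array([562.9,  85.8,  53.7]), np.float64(0.34))
0.036 (array([557.9,  81.8,  53.3]), np.float64(0.34))
```

```bash
python3 -c "
from plant import sign_off; print(sign_off())"
```

```text
the job is handed in; nothing more can be done
None
```

I laid both loose boxes squarely on the empty pads and pressed the snap cap onto the stud. It clicked home (its height matches the fully home position), and I handed the job in with the hand still pressing at about 11 N; the hand-in returned no verdict.

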